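Clamp a pipe in the V-blocks for drilling

TASK

Take the new steel pipe out of its carton and lay it gently, without dropping it, in the two V-blocks of the drilling fixture, seated fully down in both, with both of its ends showing past the blocks. Then push the handle of the toggle clamp right over until it locks upright, so that the clamp's rubber foot holds the pipe down. Leave the roll of tape, the junction box and the copper offcut lying round about where they are.

Things in the scene. Friction and masses are not known exactly. Their poses are not given: they have to be found in the camera images.
- pipe: Loose stainless steel pipe, 34 mm outside diameter, 200 mm long, about 0.4 kg. Origin at its middle on its axis; x along the axis (either end is as good). It starts level, axis 19 mm above the bench, one end 60 to 75 mm out of the carton's mouth, its middle still inside under the roof: only that end can be gripped from above. It slides on the bench; pushed sideways it may roll.
- carton: White carton on its side, fixed: 72 wide, 60 high, 150 mm deep, walls 3, floor 2 mm. Origin on the bench under the middle of its open mouth, which faces its -x: the pipe draws out that way. The bottom flap lies flat, 2 mm thick, 50 mm out from the mouth; side flaps are folded back outside it, to 53 mm either side of the middle; the top flap stands back over the roof, 80 mm high.
- fixture: Drilling fixture, fixed: dark steel base plate 215 x 180 x 12 mm with two steel V-blocks in line and a toggle clamp. Origin on the bench under the middle between the blocks, z up, x along the V grooves. Each block: 40 mm long (50 to 90 mm from the middle), 60 wide, top 55 mm above the bench, 90 degree V 44 wide and 22 mm deep. Plate from y = -132 to 48 mm.
- pipe_seat (a point): Where the middle of the seated pipe's axis belongs: midway between the V-blocks, 57 mm above the bench; the pipe's ends then show 10 mm past each block. The blocks leave a 100 mm gap here, its floor 12 mm above the bench: the only place with room for fingers round a pipe that is in the blocks.
- clamp_block (a point): Middle of the top of the V-block that has the clamp, at fixture x = -70, y = 0, z = 55 mm. The clamp stands beside it on a riser, y = -52 to -118 mm, up to 110 mm high. Open, its bar (22 mm wide) stands upright over y = -62 mm, to 180 mm above the bench; its foot reaches in to y = -29 mm, so a pipe comes straight down past it.
- clamp_handle (a joint): Toggle clamp handle, rad: 0 upright and locked (stop), growing as it leans to the fixture's -y; starts near 1.29, open (most 1.33). Turns about the fixture's x through handle_pivot, stays where left, needs 2 to 8 N at its end. It swings the bar down over the pipe by a linkage: the rubber foot meets the pipe near 0.23, then is squeezed, past dead centre at 0.05, to the lock at 0.
- handle_pivot (a point): Pin of the handle, fixed on the fixture at x = -70, y = -96, z = 78 mm.
- handle_end (a point): Point on the handle's centre line 120 mm from its pin: the centre of the round end (radius 11 mm) of its black grip, a bar 22 mm thick that covers the last 80 mm of the handle. It follows the handle.
- clamp_foot: Black rubber foot under the tip of the clamp bar, 18 mm across, 12 mm thick, sprung (2 N per mm). Origin at the centre of the face that presses on the pipe; locked on a seated pipe it is on top of the pipe at fixture x = -70, y = 0, z = 74 mm, pressing with about 4 N.
- tape: Bystander: roll of black tape lying flat, 66 mm across, 19 mm high, loose. Origin under its centre.
- offcut: Bystander: short copper tube, 22 mm in diameter, 110 mm long, lying loose (not the pipe). Origin under its middle.
- junction_box: Bystander: square light grey junction box, 85 mm wide with a gland on two sides, 41 mm high, loose. Origin under its centre.

How it is judged:
On the way:
1. the pipe lies let go in both V-blocks, seated and centred, with the clamp still open (x of pipe in the frame of fixture between -0.012 and 0.012 m and y of pipe in the frame of fixture between -0.003 and 0.003 m and z of pipe in the frame of fixture between 0.054 and 0.06 m and angle between the x axis of pipe and the x axis of fixture, either way round below 0.03 rad and contact force between the fingers and pipe below 0.1 N and value of joint clamp_handle above 0.6 rad), for 0.2 s.
At the end, for the whole second after the job is handed in: The pipe rests in both V-blocks, let go: within 3 mm of seated height and groove line, 12 mm of the middle between the blocks, 0.03 rad of the groove. The clamp handle is within 0.08 rad of upright; the rubber foot presses the pipe with over 2 N (x of pipe in the frame of fixture between -0.012 and 0.012 m and y of pipe in the frame of fixture between -0.003 and 0.003 m and z of pipe in the frame of fixture between 0.054 and 0.06 m and angle between the x axis of pipe and the x axis of fixture, either way round below 0.03 rad and contact force between the fingers and pipe below 0.1 N and value of joint clamp_handle below 0.08 rad and contact force between clamp_foot and pipe above 2 N and linear speed of pipe below 0.02 m/s); the robot touches nothing.
It fails at once if the pipe is dropped: it moves faster than 0.45 m/s with no finger on it (contact force between the fingers and pipe below 0.1 N and linear speed of pipe above 0.45 m/s).
It fails at once if the tape, the junction box or the copper offcut is moved more than 40 mm (distance of any of tape, offcut, junction_box from where it was at the start of the episode above 0.04 m).
It also fails if it takes over 62 s, if anything falls off the work surface, if the arm or the gripper's body presses on something with over 40 N, if the wrist force passes 120 N, or if a joint passes its speed limit or range.

ROBOT

A 6-joint arm with a two-finger parallel gripper is mounted at the origin on the work surface. World frame = base frame: x ahead of the robot, y to its left, z up, the work surface at z = 0. Lengths are in m, angles in rad, forces in N, time in s.
With the tool pointing down it reaches from about 0.375 to 0.9 m from the base axis. Payload 3.1 kg.
Tool frame: the origin (TCP) lies at the very end of the fingers, on their centre line; the grasp point (between the pads) lies 19 mm behind it (manip.pinch_z is the distance from the TCP to the grasp point, in m); z points along the fingers, y is the direction in which the jaws open and shut (so a half turn about z gives the same grasp; the last joint's range is limited). The gripper opens to 85 mm and grips with 20 to 120 N. Pads are 22 mm wide; open, the fingers measure 114 mm over their backs; the gripper's body (76 mm by 85 mm) begins 54 mm behind the grasp point. The pads swing forward as they close: fully open they stand 13 mm farther back than shut.
Start: joints at [-1.363, 0.527, 1.433, -0, 1.181, -0.178], TCP at [0.236, -0.579, 0.231] pointing down, gripper open.
Joint ranges: [-3.08, 3.08], [-0.75, 2.2], [0.22, 2.44], [-1.43, 4.57], [0, 2.65], [-2.85, 2.85]. Speed limits (rad/s): [2.79, 2.79, 3.14, 3.14, 3.14, 3.14].

INTERFACE

Orientations are given as a unit quaternion [x, y, z, w].
In Python, from station import manip gives the robot as it stands.
- The arm moves only by the tool drive_tool, never from a script. Its argument "increments" is a list of rows, each a list of 7 numbers: the closure in counts, from 0 (fully open) to 255 (shut), then the shift along the tool's x, y, z in cm, then the turn, a rotation vector about the tool's x, y, z in rad. A call has 1 to 20 rows; each row is the pose to reach, as a shift and turn from the pose commanded when the call began, along the tool's axes at that moment; what a row does not reach only later rows make up. A row lasts 1/10 s, in which the tool goes at most 50 mm and 8.59 degrees, less where a joint would pass 70% of its speed; a pose out of reach is approached as far as the arm can. A call with a gripper value outside its range is refused whole. The fingers move at their own pace and stop on an object; "force" is the grip in N (left out, the last holds). Time passes only in rows, so rows that repeat a pose let the fingers close. It gives the time, the measured TCP pose, the force and the opening at its end, in the units of the state.
- manip.sense(): the state, without advancing time (a new reading comes with each control period).
- manip.snapshot(name): name is "scene" or "top" or "wrist"; returns the picture (480x640x3 uint8, red, green, blue); there is no depth.
- manip.camera_model(name): a dict with "mtx" (3x3 intrinsics, pixels), "cam_to_world" (4x4, takes a point from camera to world coordinates). Camera axes: x right, y down, z forward; pixel columns grow to the right and rows downward; lengths in m; the calibration is good to about 2 mm. A picture is of the moment at which its call begins: read the wrist's pose just before it. camera_model takes no time and is no camera call; for the wrist camera it gives the pose at the moment of the call.
- manip.sign_off(): hands the job in, once; it reports no verdict.
The state is a dict: "t": time; "q": joint angles; "qd": joint speeds; "tau": joint torques, N m; "tcp_pos": TCP position; "tool_rot": TCP orientation; "force": force on the tool from outside, world axes, zero at the start; "ft_torque": the same for the moment, N m; "finger_gap": opening from 0.0 (shut) to 1.0 (fully open).
Only numpy, scipy, OpenCV 4.12 (cv2) and the standard library are available. Lean on these libraries where they do the work, as an engineer would, in place of code of your own. Each camera call takes 0.05 s, during which the arm holds its last target. There are 200 camera calls.

## Working session

There is one attempt and no reset: what is moved stays moved. The work goes in short steps, Python scripts to look and compute and a tool call to move; the robot and the scene stay as the last step left them, time stands still between calls to the robot, and variables do not carry over. Pictures are saved under pics/ and viewed, about 8 in all and at most 12, crops included, and the job is handed in when it is done.

Besides the shell and the picture viewer there is one more tool, called after ">>>" as name(argument=value, ...) on one line, values as JSON. drive_tool: Moves the arm, as the interface text tells. Its arguments: {"type":"object","properties":{"increments":{"type":"array","items":{"type":"array","items":{"type":"number"}}},"force":{"type":"number"}},"required":["increments"]}

```bash
ls; mkdir -p pics
python3 - <<'E'
from station import manip
import cv2,numpy as np
np.set_printoptions(precision=4,suppress=True)
print(manip.sense()); print(manip.pinch_z)
for n in ["scene","top"]:
    im=manip.snapshot(n); cv2.imwrite(f"pics/{n}0.png",im[:,:,::-1]); c=manip.camera_model(n); print(n,c["mtx"],c["cam_to_world"])
E
```

```text
pics
{'t': 0.0, 'q': array([-1.3625,  0.5285,  1.4339, -0.    ,  1.1814, -0.1785]), 'qd': array([-0.0013,  0.0002,  0.0006,  0.0005,  0.0002, -0.001 ]), 'tau': array([ -0.0002, -44.2352, -17.8025,  -0.0003,   0.0085,  -0.    ]), 'tcp_pos': array([ 0.2356, -0.5781,  0.2303]), 'tool_rot': array([ 0.9814,  0.1922, -0.    , -0.0011]), 'force': array([-0.005 , -0.233 , -0.3469]), 'ft_torque': array([ 0.0183, -0.0001, -0.0091]), 'finger_gap': 0.997890034922871}
0.0187
scene [[595.7325   0.     318.4602]
 [  0.     595.7325 254.8905]
 [  0.       0.       1.    ]] [[ 0.4048  0.6269 -0.6657  1.2942]
 [ 0.9143 -0.2878  0.2849 -0.2794]
 [-0.013  -0.7239 -0.6897  0.9162]
 [ 0.      0.      0.      1.    ]]
top [[514.3518   0.     320.6117]
 [  0.     514.3518 238.1872]
 [  0.       0.       1.    ]] [[-0.0196 -0.9947  0.1004  0.4578]
 [-0.9997  0.0212  0.0148  0.0416]
 [-0.0169 -0.1001 -0.9948  1.1496]
 [ 0.      0.      0.      1.    ]]
```

View pics/top0.png

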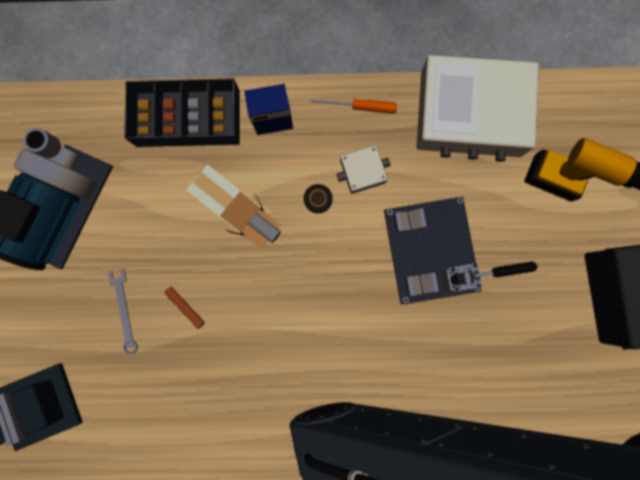

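View pics/scene0.png

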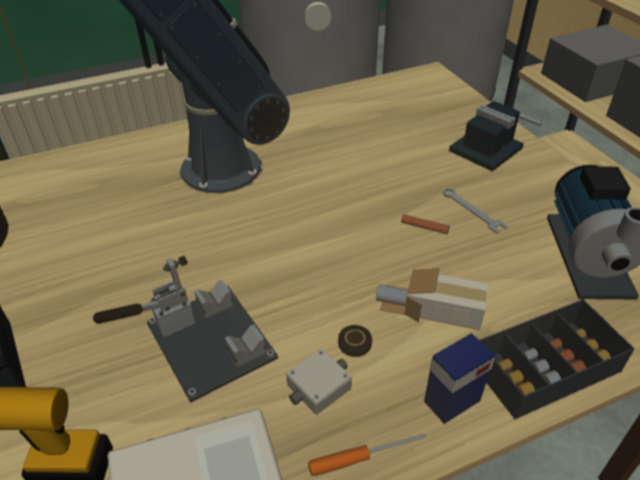

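The top view shows the pipe end near (265,228) sticking out of the carton towards the lower right. The plate corners are near (386,209), (462,197), (481,291) and (402,304), the blocks near (410,219) and (423,284), the clamp at (463,277) and the handle end near (533,267). Next I take enlarged crops to get exact pixels.

```bash
cat > h.py <<'E'
import cv2,numpy as np
from station import manip
np.set_printoptions(precision=4,suppress=True)
def ray(n,p,c=None):
    c=c or manip.camera_model(n); T=c["cam_to_world"]; d=T[:3,:3]@np.linalg.solve(c["mtx"],[p[0],p[1],1]); return T[:3,3],d
def onplane(n,p,z,c=None):
    o,d=ray(n,p,c); return o+d*(z-o[2])/d[2]
def proj(n,P,c=None):
    c=c or manip.camera_model(n); T=np.linalg.inv(c["cam_to_world"]); q=c["mtx"]@(T[:3,:3]@np.asarray(P)+T[:3,3]); return q[:2]/q[2]
def two(n1,p1,n2,p2,c1=None,c2=None):
    (a,u),(b,v)=ray(n1,p1,c1),ray(n2,p2,c2)
    s=np.linalg.lstsq(np.c_[u,-v],b-a,rcond=None)[0]; A,B=a+u*s[0],b+v*s[1]
    return (A+B)/2,np.linalg.norm(A-B)
E
python3 - <<'E'
from h import *
t=cv2.imread("pics/top0.png"); s=cv2.imread("pics/scene0.png")
def crop(im,x,y,w,h,k):
    o=cv2.resize(im[y:y+h,x:x+w],None,fx=k,fy=k,interpolation=cv2.INTER_CUBIC)
    for i in range(0,w,20): cv2.putText(o,str(x+i),(i*k,10),0,.35,(0,255,255),1); cv2.line(o,(i*k,12),(i*k,18),(0,255,255),1)
    for i in range(0,h,20): cv2.putText(o,str(y+i),(0,i*k+4),0,.35,(0,255,255),1)
    return o
a=crop(t,180,155,110,100,4)[:, :400]; b=crop(t,380,190,160,120,4)[:, :400]
c=crop(s,370,255,100,75,4)[:, :400]; d=crop(s,90,250,100,75,4)[:, :400]
f=lambda i:cv2.resize(i,(400,300)) 
cv2.imwrite("pics/c1.png",np.vstack([np.hstack([crop(t,185,160,100,75,4)*1,crop(t,380,230,100,75,4)]),np.hstack([c,crop(s,145,255,100,75,4)])]))
g=[[385.5,209],[462,197],[481,291],[402,304]]
for p in g: print(onplane("top",p,.012))
E
```

```text
[ 0.635  -0.0875  0.012 ]
[ 0.6583 -0.2586  0.012 ]
[ 0.449  -0.2902  0.012 ]
[ 0.4241 -0.1168  0.012 ]
```

View pics/c1.png

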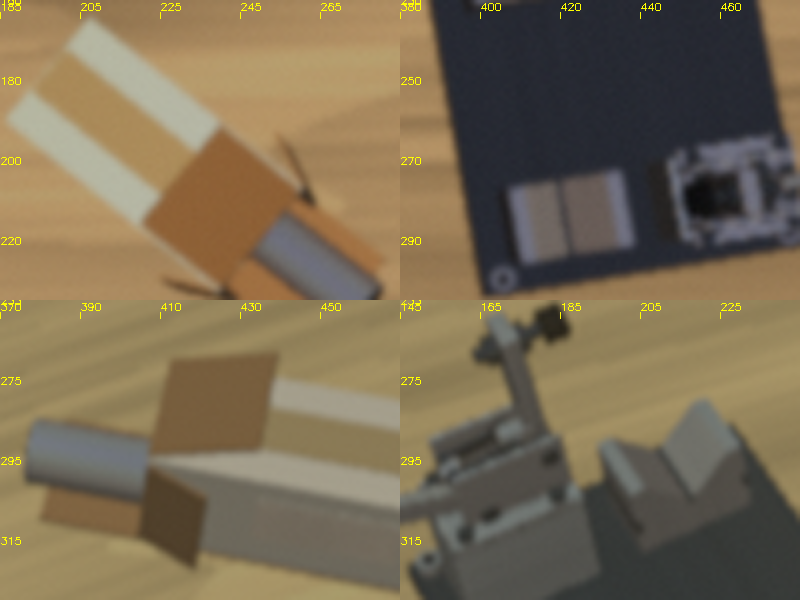

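The crops show the pipe leaving the mouth at top pixels of about (250–257, 213–222) and heading to the lower right. The clamp block's groove runs from (419.5,275) to (422.7,294). Next I measure both by masks.

Run:
```python
from h import *
t=cv2.imread("pics/top0.png"); s=cv2.imread("pics/scene0.png")
def big(m,box):
    x,y,w,h=box; k=np.zeros_like(m); k[y:y+h,x:x+w]=m[y:y+h,x:x+w]
    n,l,st,c=cv2.connectedComponentsWithStats(k); i=1+np.argmax(st[1:,4]); return (l==i).astype(np.uint8),st[i],c[i]
def m_blue(im): b,g,r=[im[:,:,i].astype(int) for i in range(3)]; return ((b-r>-8)&(g>60)).astype(np.uint8)
for n,im,box in [("top",t,(240,205,50,45)),("scene",s,(370,280,42,30))]:
    m,st,c=big(m_blue(im),box); ys,xs=np.nonzero(m); P=np.c_[xs,ys].astype(np.float32)
    r=cv2.minAreaRect(P); print(n,st,c,r); bp=cv2.boxPoints(r); print(bp)
    for p in bp: print(onplane(n,p,.019))
# plate
hsv=cv2.cvtColor(t,cv2.COLOR_BGR2HSV); m,st,c=big((t.max(2)<75).astype(np.uint8),(375,185,120,130)); m=cv2.morphologyEx(m,cv2.MORPH_CLOSE,np.ones((15,15)))
m=cv2.morphologyEx(m,cv2.MORPH_OPEN,np.ones((15,15),np.uint8))
cn=max(cv2.findContours(m,0,1)[0],key=cv2.contourArea); W=np.array([onplane("top",p[0],.012)[:2] for p in cn]).astype(np.float32)
r=cv2.minAreaRect(W); print("plate",r,cv2.boxPoints(r),st)
# tape, box, offcut via colour roughly
for nm,p,z in [("tape",(318,198),.019),("box",(364,169),.041),("offcut",(184.5,307.5),.011),("handleend",(531,267),.11)]: print(nm,onplane("top",p,z))
```

```text
top [251 215  28  25 280] [264.0571 227.0893] ((263.93902587890625, 226.9512176513672), (29.829191207885742, 9.370426177978516), 38.65980911254883)
[[249.3659 221.2927]
 [255.2195 213.9756]
 [278.5122 232.6098]
 [272.6586 239.9268]]
[0.6131 0.216  0.019 ]
[0.6292 0.2028 0.019 ]
[0.5864 0.1514 0.019 ]
[0.5704 0.1646 0.019 ]
scene [377 286  30  15 283] [391.689  292.7633] ((391.6120300292969, 292.88397216796875), (29.42665672302246, 9.928143501281738), 10.30484676361084)
[[376.248 295.136]
 [378.024 285.368]
 [406.976 290.632]
 [405.2   300.4  ]]
[0.586 0.15  0.019]
[0.5633 0.1662 0.019 ]
[0.6011 0.213  0.019 ]
[0.6229 0.1963 0.019 ]
plate ((0.5416285395622253, -0.18635676801204681), (0.2109466791152954, 0.17754565179347992), 8.19074821472168) [[ 0.4246 -0.1135]
 [ 0.4499 -0.2893]
 [ 0.6587 -0.2592]
 [ 0.6334 -0.0835]] [ 385  198   92  106 5936]
tape [0.662  0.0625 0.019 ]
box [ 0.7202 -0.04    0.041 ]
offcut [0.4256 0.3617 0.011 ]
handleend [ 0.4957 -0.3639  0.11  ]
```

>>> drive_tool(increments=[[0, 4, -4, 0, 0, 0, 0], [0, 8, -7, 0, 0, 0, -0.05], [0, 11.5, -10.5, 0.5, 0, 0, -0.1], [0, 15, -14, 1, 0, 0, -0.15], [0, 19, -17.5, 1, 0, 0, -0.2], [0, 22.5, -21, 1.5, 0, 0, -0.25], [0, 26, -24, 1.5, 0, 0, -0.3], [0, 30, -27.5, 2, 0, 0, -0.35], [0, 33.5, -31, 2, 0, 0, -0.4], [0, 37, -34.5, 2, 0, 0, -0.45], [0, 41, -38, 2.5, 0, 0, -0.49], [0, 44.5, -41, 2.5, 0, 0, -0.49], [0, 48, -44.5, 3, 0, 0, -0.49], [0, 52, -48, 3, 0, 0, -0.49], [0, 55, -51, 3, 0, 0, -0.49], [0, 58, -53.5, 3, 0, 0, -0.49], [0, 60, -55.5, 3, 0, 0, -0.49], [0, 60.8, -56.1, 3, 0, 0, -0.49], [0, 60.8, -56.1, 3, 0, 0, -0.49]])

```text
t: 2.0
tcp_pos: [0.5873, 0.171, 0.2008]
tool_rot: [0.905, 0.425, -0.0, 0.0]
force: [-0.4, 0.6, 0.2]
finger_gap: 0.999
```

Run:
```python
from h import *
import pickle
s=manip.sense(); c=manip.camera_model("wrist"); im=manip.snapshot("wrist"); cv2.imwrite("pics/w1.png",im[:,:,::-1]); pickle.dump(c,open("w1.pkl","wb"))
print(s["t"],s["tcp_pos"],s["tool_rot"],s["q"],s["force"]); print(c["mtx"],c["cam_to_world"])
print(proj("wrist",[.577,.158,.019],c))
```

```text
2.0 [0.5873 0.171  0.2008] [ 0.905   0.4255 -0.0003  0.    ] [ 0.101   0.5446  1.498  -0.0003  1.0996  0.793 ] [-0.3648  0.5728  0.2301]
[[349.0178   0.     318.7942]
 [  0.     349.0178 236.8524]
 [  0.       0.       1.    ]] [[ 0.77   -0.6145 -0.172   0.6309]
 [-0.6381 -0.7419 -0.206   0.2241]
 [-0.001   0.2683 -0.9633  0.3435]
 [ 0.      0.      0.      1.    ]]
[319.8723 231.7191]
```

View pics/w1.png

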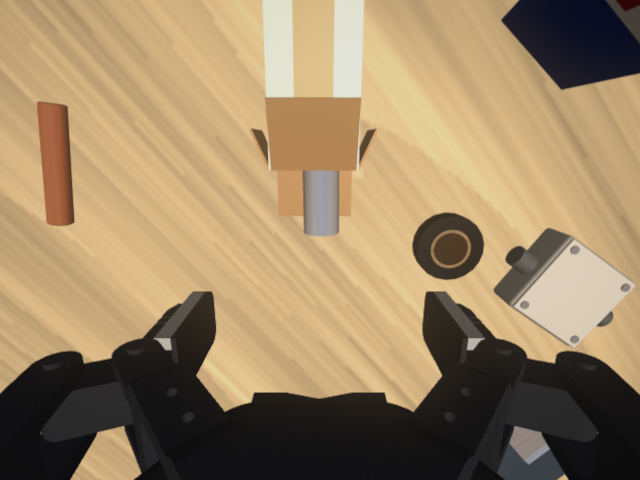

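The wrist view shows the pipe squarely aligned: edges at columns 303.5 and 338.5, end at row 235, mouth at row 171. The tape is at (448,246).

Run:
```python
from h import *
import pickle
c=pickle.load(open("w1.pkl","rb")); im=cv2.imread("pics/w1.png")
for r in (180,200,220,228):
    row=im[r,285:360].astype(int); m=(row[:,0]-row[:,2]>-12); xs=np.nonzero(m)[0]+285; print(r,xs.min(),xs.max())
    p=((xs.min()+xs.max())/2,r); print(onplane("wrist",p,.019,c), np.linalg.norm(onplane("wrist",(xs.min(),r),.022,c)-onplane("wrist",(xs.max(),r),.022,c)))
print("end",onplane("wrist",(320.8,235),.019,c),onplane("wrist",(320.8,235),.03,c))
print("mouth",onplane("wrist",(314,171),.060,c), "carton back-ish",onplane("wrist",(313,97),.08,c))
print("tape",onplane("wrist",(448,246),.019,c))
```

```text
180 312 332
[0.61   0.1948 0.019 ] 0.018292564166261672
200 312 331
[0.5978 0.1807 0.019 ] 0.017647452001551184
220 312 331
[0.5855 0.1659 0.019 ] 0.017925407821299276
228 313 331
[0.5809 0.1595 0.019 ] 0.01708958350677184
end [0.5756 0.1549 0.019 ] [0.5775 0.1573 0.03  ]
mouth [0.6122 0.2081 0.06  ] carton back-ish [0.646  0.2492 0.08  ]
tape [0.6637 0.0675 0.019 ]
```

>>> drive_tool(increments=[[0, 0, 0.2, 4, 0, 0, 0], [0, 0, 0.2, 8, 0, 0, 0], [0, 0, 0.2, 12, 0, 0, 0], [0, 0, 0.2, 15.5, 0, 0, 0], [0, 0, 0.2, 17.5, 0, 0, 0], [0, 0, 0.2, 19, 0, 0, 0], [0, 0, 0.2, 19.7, 0, 0, 0], [0, 0, 0.2, 19.7, 0, 0, 0], [255, 0, 0.2, 19.7, 0, 0, 0], [255, 0, 0.2, 19.7, 0, 0, 0], [255, 0, 0.2, 19.7, 0, 0, 0], [255, 0, 0.2, 19.7, 0, 0, 0], [255, 0, 0.2, 19.7, 0, 0, 0], [255, 0, 0.2, 19.7, 0, 0, 0], [255, 0, 0.2, 19.7, 0, 0, 0]], force=50)

```text
t: 3.55
tcp_pos: [0.5893, 0.169, 0.0055]
tool_rot: [0.905, 0.425, 0.001, 0.0]
force: [-1.0, 0.1, 6.9]
finger_gap: 0.38
```

>>> drive_tool(increments=[[255, 0, 0, -0.2, 0, 0, 0], [255, -0.5, 0, -0.2, 0, 0, 0], [255, -1.5, 0, -0.2, 0, 0, 0], [255, -3, 0, -0.2, 0, 0, 0], [255, -4.5, 0, -0.2, 0, 0, 0], [255, -6, 0, -0.2, 0, 0, 0], [255, -7.5, 0, -0.2, 0, 0, 0], [255, -9, 0, -0.2, 0, 0, 0], [255, -10.5, 0, -0.2, 0, 0, 0], [255, -12, 0, -0.2, 0, 0, 0], [255, -13, 0, -0.2, 0, 0, 0], [255, -14, 0, -0.2, 0, 0, 0], [255, -14.5, 0, -0.2, 0, 0, 0], [255, -14.5, 0, 0, 0, 0, 0], [255, -14.5, 0, 0, 0, 0, 0]])

```text
t: 5.05
tcp_pos: [0.4957, 0.0572, 0.0042]
tool_rot: [0.905, 0.425, -0.0, -0.0]
force: [-1.1, -1.7, -0.6]
finger_gap: 0.382
```

Run:
```python
from h import *
import pickle
s=manip.sense(); c=manip.camera_model("wrist"); im=manip.snapshot("wrist")[:,:,::-1]; t=manip.snapshot("top")[:,:,::-1]
pickle.dump(c,open("w2.pkl","wb")); print(s["t"],s["tcp_pos"],s["finger_gap"],s["force"])
t=cv2.resize(t[130:330,180:420],None,fx=2,fy=2)
cv2.imwrite("pics/w2.png",im); o=np.zeros((600,800,3),np.uint8); o[:300,:400]=cv2.resize(im,(400,300)); o[:, :][200:600,320:800]=t; cv2.imwrite("pics/w2c.png",o)
```

```text
5.05 [0.4957 0.0572 0.0042] 0.38174435130483036 [-1.0779 -1.7087 -0.5736]
```

View pics/w2c.png

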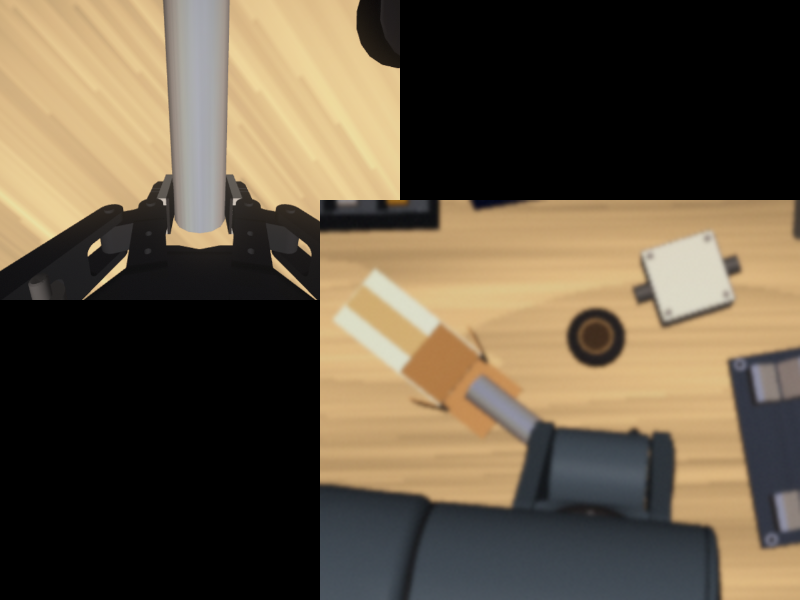

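The pipe is almost wholly out: its rear end is at the flap, and its gripped end is at wrist pixel (320,371). I check where its middle is before regripping.

Run:
```python
from h import *
import pickle
c=pickle.load(open("w2.pkl","rb")); s=manip.sense(); p=s["tcp_pos"]; 
from scipy.spatial.transform import Rotation as R
Rt=R.from_quat(s["tool_rot"]).as_matrix(); print(Rt)
for q,z in [((320,371),.012),((320,371),.019),((320,371),.025)]: print(z,Rt.T@(onplane("wrist",q,z,c)-p))
for q in [((480/1-320)/2+180,(385-200)/2+130)]: print(Rt.T@(onplane("top",q,.03)-p))
```

```text
[[ 0.6392  0.769  -0.0003]
 [ 0.769  -0.6392 -0.0001]
 [-0.0003 -0.0002 -1.    ]]
0.012 [-0.0318  0.     -0.0077]
0.019 [-0.0266 -0.     -0.0147]
0.025 [-0.0222 -0.     -0.0207]
[ 0.1744  0.0012 -0.0258]
```

>>> drive_tool(increments=[[0, 0, 0, 0, 0, 0, 0], [0, 0, 0, 0, 0, 0, 0], [0, 0, 0, 0, 0, 0, 0], [0, 0, 0, 0, 0, 0, 0], [0, 0.5, 0, 0, 0, 0, 0], [0, 2, 0, 0, 0, 0, 0], [0, 4, 0, 0, 0, 0, 0], [0, 6, 0, 0, 0, 0, 0], [0, 7.5, 0, 0, 0, 0, 0], [0, 8, 0, 0, 0, 0, 0], [0, 8, 0, 0, 0, 0, 0], [255, 8, 0, 0, 0, 0, 0], [255, 8, 0, 0, 0, 0, 0], [255, 8, 0, 0, 0, 0, 0], [255, 8, 0, 0, 0, 0, 0], [255, 8, 0, 0, 0, 0, 0], [255, 8, 0, 0, 0, 0, 0], [255, 8, 0, 0, 0, 0, 0]], force=60)

```text
t: 6.95
tcp_pos: [0.547, 0.1184, 0.0046]
tool_rot: [0.905, 0.424, -0.0, 0.0]
force: [-1.8, -3.3, 4.7]
finger_gap: 0.382
```

>>> drive_tool(increments=[[255, 0, 0, -0.5, 0, 0, 0], [255, 0, 0, -1.5, 0, 0, 0], [255, 0, 0, -3.5, 0, 0, 0], [255, 0, 0, -6, 0, 0, 0], [255, 0, 0, -8.5, 0, 0, 0.05], [255, -1, 0.7, -11, 0, 0, 0.12], [255, -3, 2.2, -13, 0, 0, 0.2], [255, -5, 3.6, -14.5, 0, 0, 0.28], [255, -7, 5.1, -14.5, 0, 0, 0.36], [255, -9, 6.5, -14.5, 0, 0, 0.44], [255, -11, 8, -14.5, 0, 0, 0.52], [255, -13, 9.5, -14.5, 0, 0, 0.6], [255, -15, 10.9, -14.5, 0, 0, 0.66], [255, -17, 12.4, -14.5, 0, 0, 0.7], [255, -18.2, 13.3, -14.5, 0, 0, 0.72], [255, -18.9, 13.8, -14.5, 0, 0, 0.735], [255, -18.9, 13.8, -14.5, 0, 0, 0.735]])

```text
t: 8.65
tcp_pos: [0.5324, -0.1152, 0.1493]
tool_rot: [0.998, 0.07, 0.0, -0.0]
force: [0.4, 0.3, -4.1]
finger_gap: 0.373
```

Run:
```python
from h import *
import pickle
s=manip.sense(); c=manip.camera_model("wrist"); im=manip.snapshot("wrist")[:,:,::-1]; t=manip.snapshot("scene")[:,:,::-1]
pickle.dump((c,s),open("w3.pkl","wb")); print(s["t"],s["tcp_pos"],s["tool_rot"],s["finger_gap"],s["force"])
cv2.imwrite("pics/w3.png",im); cv2.imwrite("pics/s3.png",t)
o=np.zeros((600,800,3),np.uint8); o[:480,:640]=im; o[300:,400:]=cv2.resize(t[200:400,90:290],(400,300)); o[:480,:640][:, :][:300]=im[:300]; 
cv2.imwrite("pics/w3c.png",np.hstack([im[:,:],t[150:390,90:250].repeat(2,0)[:480].repeat(1,1)]))
```

```text
8.65 [ 0.5324 -0.1152  0.1493] [ 0.9975  0.0702  0.0001 -0.0001] 0.37337105733657255 [ 0.3531  0.3339 -4.0501]
```

View pics/w3c.png

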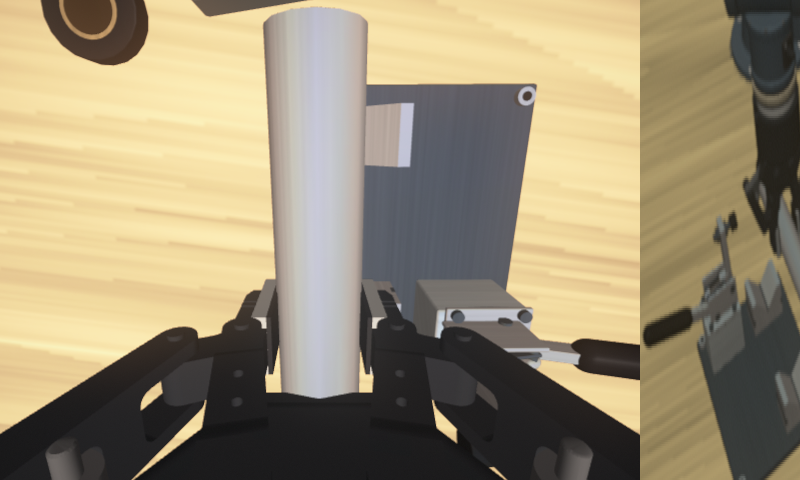

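The held pipe's far rim is at row 8, with edges at columns 263 and 367. The far block's outer corners are at (413,103) and (410,167), and the plate corner is at (537,84). I check the fixture pose and the pipe offset from these.

Run:
```python
from h import *
import pickle
from scipy.spatial.transform import Rotation as R
c,s=pickle.load(open("w3.pkl","rb")); p=s["tcp_pos"]; Rt=R.from_quat(s["tool_rot"]).as_matrix()
for z in (.175,.18): print("far end in tool",Rt.T@(onplane("wrist",(315,8),z,c)-p))
for r,a,b in [(40,265,366.5),(200,272,364)]: print("axis",Rt.T@(onplane("wrist",((a+b)/2,r),.163,c)-p))
print("yaw",np.degrees(np.arctan2(Rt[1,0],Rt[0,0])))
a=np.radians(8.19); F=np.array([[np.cos(a),-np.sin(a)],[np.sin(a),np.cos(a)]]); o=np.array([.5356,-.1448])
for nm,q,z,e in [("plate",(537,84),.012,(.1075,-.132)),("b90",(413.5,103),.055,(.09,-.03)),("b50",(410.5,167),.055,(.05,-.03))]:
    w=onplane("wrist",q,z,c)[:2]; print(nm,w,"fix coords",F.T@(w-o),e)
for q,z in [((385.5,209),.012)]: pass
o3,_=two("top",(404.5,219.5),"scene",(0,0)) if 0 else (0,0)
# groove in top picture, z=.033
for q in [(419.5,275),(422.75,294.5)]: print("groove",F.T@(onplane("top",q,.033)[:2]-o))
```

```text
far end in tool [ 0.1055 -0.0021 -0.0256]
far end in tool [ 0.1039 -0.002  -0.0306]
axis [ 0.1    -0.002  -0.0136]
axis [ 0.0464 -0.0013 -0.0137]
yaw 8.05282915218802
plate [ 0.6619 -0.2595] fix coords [ 0.1086 -0.1315] (0.1075, -0.132)
b90 [ 0.6305 -0.1613] fix coords [ 0.0916 -0.0298] (0.09, -0.03)
b50 [ 0.5909 -0.1678] fix coords [ 0.0515 -0.0306] (0.05, -0.03)
groove [-0.0502 -0.0018]
groove [-0.0925 -0.0011]
```

>>> drive_tool(increments=[[255, 0, 0.5, 0, 0, 0, 0], [255, -0.2, 1.5, 0, 0, 0, 0], [255, -0.4, 2.5, 0, 0, 0, 0], [255, -0.4, 3, 0, 0, 0, 0], [255, -0.4, 3, 0, 0, 0, 0], [255, -0.4, 3, 1, 0, 0, 0], [255, -0.4, 3, 3, 0, 0, 0], [255, -0.4, 3, 5, 0, 0, 0], [255, -0.4, 3, 7, 0, 0, 0], [255, -0.4, 3, 8.5, 0, 0, 0], [255, -0.4, 3, 9.5, 0, 0, 0], [255, -0.4, 3, 10, 0, 0, 0], [255, -0.4, 3, 10.2, 0, 0, 0], [255, -0.4, 3, 10.3, 0, 0, 0], [255, -0.4, 3, 10.4, 0, 0, 0], [255, -0.4, 3, 10.4, 0, 0, 0]])

```text
t: 10.35
tcp_pos: [0.533, -0.1451, 0.0458]
tool_rot: [0.997, 0.071, 0.0, 0.0]
force: [-0.7, 0.4, -4.0]
finger_gap: 0.375
```

>>> drive_tool(increments=[[255, 0, 0, 0.1, 0, 0, 0], [255, 0, 0, 0.15, 0, 0, 0], [255, 0, 0, 0.2, 0, 0, 0], [255, 0, 0, 0.25, 0, 0, 0], [255, 0, 0, 0.25, 0, 0, 0]])

```text
t: 10.85
tcp_pos: [0.5333, -0.1457, 0.0441]
tool_rot: [0.998, 0.071, 0.001, 0.001]
force: [-2.0, -2.7, 5.4]
finger_gap: 0.379
```

Run:
```python
from h import *
s=manip.sense(); print(s["tcp_pos"],s["force"],s["ft_torque"])
t=manip.snapshot("scene")[:,:,::-1]; cv2.imwrite("pics/s4.png",t)
o=cv2.resize(t[230:410,90:310],(770,600*63//60)[:1]+(600,)); cv2.imwrite("pics/s4c.png",o)
```

```text
[ 0.5333 -0.1457  0.0441] [-1.9572 -2.718   5.3833] [-0.2117  0.3044 -0.043 ]
```

View pics/s4c.png

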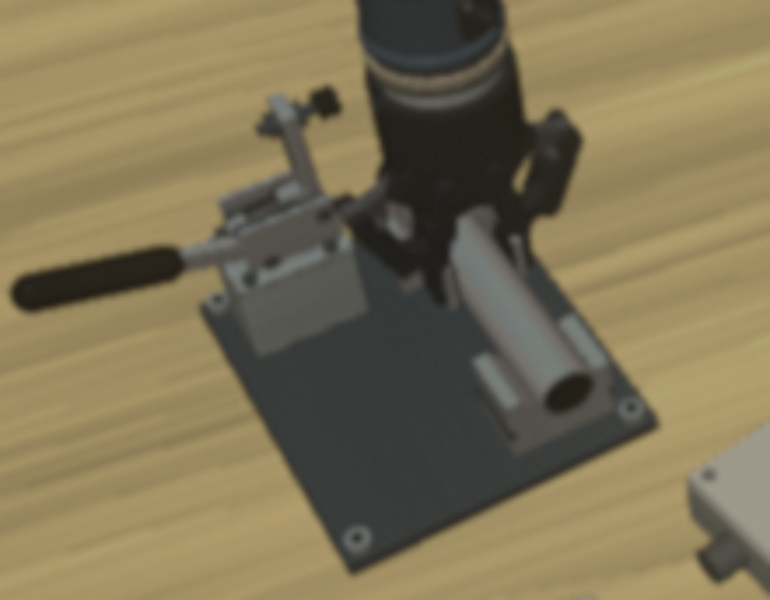

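The pipe is in the V-groove and the fixture now carries it (upward force of about 5 N). Its end shows past the far block. I release it gently and then rise.

>>> drive_tool(increments=[[140, 0, 0, 0, 0, 0, 0], [130, 0, 0, 0, 0, 0, 0], [110, 0, 0, 0, 0, 0, 0], [80, 0, 0, 0, 0, 0, 0], [60, 0, 0, 0, 0, 0, 0], [60, 0, 0, 0, 0, 0, 0], [60, 0, 0, -1, 0, 0, 0], [60, 0, 0, -3, 0, 0, 0], [60, 0, 0, -6, 0, 0, 0], [60, 0, 0, -10, 0, 0, 0], [60, 0, 0, -14, 0, 0, 0], [60, 0, 0, -17.5, 0, 0, 0], [60, 0, 0, -19, 0, 0, 0], [60, 0, 0, -19, 0, 0, 0]])

```text
t: 12.3
tcp_pos: [0.5342, -0.1456, 0.2364]
tool_rot: [0.997, 0.071, 0.003, 0.002]
force: [1.3, 0.6, -0.4]
finger_gap: 0.76
```

Run:
```python
from h import *
import pickle
s=manip.sense(); c=manip.camera_model("wrist"); im=manip.snapshot("wrist")[:,:,::-1]; t=manip.snapshot("top")[:,:,::-1]; sc=manip.snapshot("scene")[:,:,::-1]
pickle.dump((c,s),open("w5.pkl","wb")); print(s["t"],s["tcp_pos"],s["tool_rot"],s["finger_gap"],s["force"],s["q"])
cv2.imwrite("pics/w5.png",im); cv2.imwrite("pics/s5.png",sc); cv2.imwrite("pics/t5.png",t)
o=np.zeros((600,800,3),np.uint8); o[:360,:480]=cv2.resize(im,(480,360)); o[:320,480:]=cv2.resize(t[180:340,380:540],(320,320)); o[360:,:320]=cv2.resize(sc[250:410,90:303],(320,240)); cv2.imwrite("pics/w5c.png",o)
```

```text
12.3 [ 0.5342 -0.1456  0.2364] [0.9975 0.0709 0.0031 0.0019] 0.7604480467435724 [ 1.3407  0.6472 -0.4334] [-0.4679  0.4226  1.6125  0.      1.0993  0.9609]
```

View pics/w5c.png

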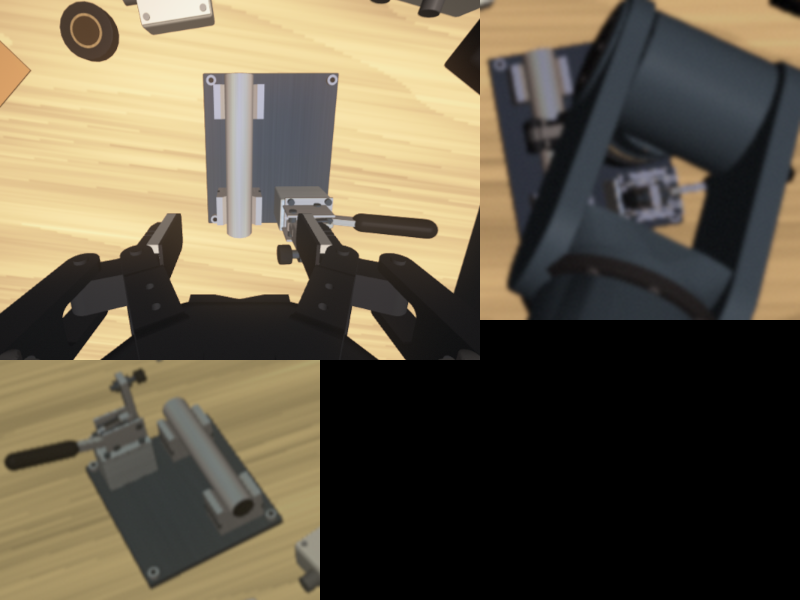

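All views show the pipe in both blocks with both ends showing. The clamp is still open, and its handle tip is at wrist pixel of about (583,305). I check the pipe ends and the handle angle by numbers.

```bash
cat >> h.py <<'E'
A=np.radians(8.19); Fo=np.array([.5369,-.1451,0]); FR=np.array([[np.cos(A),-np.sin(A),0],[np.sin(A),np.cos(A),0],[0,0,1]])
tofix=lambda w: FR.T@(np.asarray(w)-Fo); tow=lambda f: Fo+FR@np.asarray(f)
E
python3 - <<'E'
from h import *
import pickle
c,s=pickle.load(open("w5.pkl","rb")); im=cv2.imread("pics/w5.png"); t0=cv2.imread("pics/top0.png"); s0=cv2.imread("pics/scene0.png")
# pipe ends: top rim z=.074 far ; near
for q,z in [((318.7,97.5),.074),((319,316),.057)]: print("pipe end",tofix(onplane("wrist",q,z,c)))
for r in (150,230): 
    print("pipe axis",tofix(onplane("wrist",(319,r),.06,c)))
def dark(im,box):
    x,y,w,h=box; m=(im[y:y+h,x:x+w].max(2)<60).astype(np.uint8); n,l,st,ce=cv2.connectedComponentsWithStats(m); i=1+np.argmax(st[1:,4]); ys,xs=np.nonzero(l==i); r=cv2.minAreaRect(np.c_[xs+x,ys+y].astype(np.float32)); return r,cv2.boxPoints(r)
for n,b in [("top",(490,255,55,25)),("scene",(85,300,60,30)),("wrist",(465,275,130,50))]:
    I={"top":t0,"scene":s0,"wrist":im}[n]; r,bp=dark(I,b); print(n,r,bp.tolist())
for th in (1.25,1.29,1.33):
    for rr in (.131,.051):
        P=tow([-.07,-.096-rr*np.sin(th),.078+rr*np.cos(th)]); print(th,rr,P,proj("top",P),proj("scene",P),proj("wrist",P,c))
E
```

```text
pipe end [0.0997 0.0001 0.074 ]
pipe end [-0.1068 -0.      0.057 ]
pipe axis [ 0.0577 -0.0001  0.06  ]
pipe axis [-0.0156 -0.0001  0.06  ]
top ((514.0686645507812, 268.92901611328125), (9.123950958251953, 44.23733901977539), 80.90972137451172) [[491.50701904296875, 267.91888427734375], [535.1887817382812, 260.9298095703125], [536.6303100585938, 269.93914794921875], [492.94854736328125, 276.92822265625]]
scene ((117.82353210449219, 313.20587158203125), (9.870333671569824, 49.46013641357422), 77.47119140625) [[92.61177062988281, 313.7529296875], [140.8941192626953, 303.02349853515625], [143.03529357910156, 312.6588134765625], [94.75294494628906, 323.38824462890625]]
wrist ((526.3168334960938, 300.8316650390625), (112.24020385742188, 23.880891799926758), 5.710592269897461) [[469.2871398925781, 307.1286926269531], [471.6633605957031, 283.3663024902344], [583.3465576171875, 294.5346374511719], [580.9703369140625, 318.2970275878906]]
1.25 0.131 [ 0.499  -0.3731  0.1193] [537.4175 265.0438] [ 93.571  314.5318] [586.9998 311.1085]
1.25 0.051 [ 0.4882 -0.298   0.0941] [495.6666 271.7012] [138.0632 306.5287] [481.038 298.137]
1.29 0.131 [ 0.4992 -0.3747  0.1143] [537.1763 265.0381] [ 93.4761 316.7433] [584.3904 308.3073]
1.29 0.051 [ 0.4883 -0.2986  0.0921] [495.6517 271.6867] [137.9826 307.3631] [480.7274 297.1979]
1.33 0.131 [ 0.4994 -0.376   0.1092] [536.8268 265.0501] [ 93.5028 318.917 ] [581.5801 305.5671]
1.33 0.051 [ 0.4883 -0.2991  0.0902] [495.5955 271.6789] [137.9457 308.1866] [480.3226 296.2596]
```

The pipe runs from +100 to about −105 mm along the groove, so its middle is near −2 mm and it lies on the line. The handle is at about 1.31 rad. I turn the tool so the jaws close along the fixture's x and hover over the grip, 105 mm from the pin.

>>> drive_tool(increments=[[60, -0.3, 1, 0, 0, 0, -0.1], [60, -0.8, 2.5, 0, 0, 0, -0.23], [60, -1.4, 4.2, 0, 0, 0, -0.36], [60, -2, 6, 0, 0, 0, -0.49], [60, -2.7, 8, 0, 0, 0, -0.62], [60, -3.4, 10, 0, 0, 0, -0.75], [60, -4.1, 12, 0, 0, 0, -0.88], [60, -4.8, 14, 0, 0, 0, -1.01], [60, -5.4, 16, 0, 0, 0, -1.14], [60, -6, 17.7, 0, 0, 0, -1.27], [60, -6.4, 19, 0, 0, 0, -1.4], [60, -6.7, 19.7, 0, 0, 0, -1.5], [60, -6.7, 19.7, 0, 0, 0, -1.571], [60, -6.7, 19.7, 0, 0, 0, -1.571], [60, -6.7, 19.7, 0, 0, 0, -1.571]])

```text
t: 13.95
tcp_pos: [0.4936, -0.3488, 0.2313]
tool_rot: [0.656, 0.755, 0.0, -0.002]
force: [-0.8, 0.0, 0.6]
finger_gap: 0.76
```

Run:
```python
from h import *
from scipy.spatial.transform import Rotation as R
s=manip.sense(); c=manip.camera_model("wrist"); im=manip.snapshot("wrist")[:,:,::-1]; cv2.imwrite("pics/w6.png",im)
Rt=R.from_quat(s["tool_rot"]).as_matrix(); print(s["t"],s["tcp_pos"],tofix(s["tcp_pos"]),s["q"],s["force"]); print(Rt)
g=tow([-.07,-.1974,.0863]); print("shift to grasp TCP, tool cm",100*Rt.T@(g-s["tcp_pos"]))
print("grip tip px",proj("wrist",tow([-.07,-.096-.131*np.sin(1.31),.078+.131*np.cos(1.31)]),c))
```

```text
13.95 [ 0.4936 -0.3488  0.2313] [-0.0719 -0.1955  0.2313] [-0.7999  0.5008  1.4839  0.      1.16   -0.9404] [-0.8001  0.0486  0.5556]
[[-0.14    0.9902 -0.0021]
 [ 0.9902  0.14    0.0023]
 [ 0.0025 -0.0018 -1.    ]]
shift to grasp TCP, tool cm [-0.2291  0.2142 14.4975]
grip tip px [321.1811 265.0172]
```

View pics/w6.png

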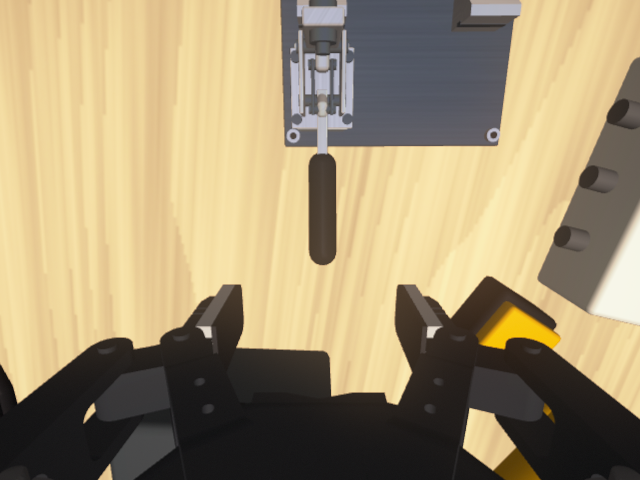

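The grip tip is at (322,265), as predicted. I descend and grip it lightly.

>>> drive_tool(increments=[[60, -0.2, 0.2, 2, 0, 0, 0], [60, -0.2, 0.2, 5, 0, 0, 0], [60, -0.2, 0.2, 8.5, 0, 0, 0], [60, -0.2, 0.2, 11.5, 0, 0, 0], [60, -0.2, 0.2, 13.5, 0, 0, 0], [60, -0.2, 0.2, 14.5, 0, 0, 0], [60, -0.2, 0.2, 14.5, 0, 0, 0], [255, -0.2, 0.2, 14.5, 0, 0, 0], [255, -0.2, 0.2, 14.5, 0, 0, 0], [255, -0.2, 0.2, 14.5, 0, 0, 0], [255, -0.2, 0.2, 14.5, 0, 0, 0], [255, -0.2, 0.2, 14.5, 0, 0, 0], [255, -0.2, 0.2, 14.5, 0, 0, 0]], force=30)

```text
t: 15.3
tcp_pos: [0.4966, -0.352, 0.0884]
tool_rot: [0.655, 0.756, -0.0, 0.001]
force: [-1.7, -2.4, 1.0]
finger_gap: 0.248
```

Run:
```python
from h import *
s=manip.sense(); p=tofix(s["tcp_pos"]); print(s["t"],p,s["finger_gap"],s["force"],s["ft_torque"])
g=p+[0,0,.0187]; y0,z0=-.096-g[1]*1-0,0
dy,dz=-(g[1]+.096),g[2]-.078; r=np.hypot(dy,dz); th0=np.arctan2(dy,dz); print("r",r,"theta",th0)
for th in np.arange(th0,-.03,-.1): print(round(th,2),"tool x %.2f z %.2f"%(100*(dy-r*np.sin(th)),-100*(r*np.cos(th)-dz)))
```

```text
15.3 [-0.0693 -0.1991  0.0884] 0.2480221503050015 [-1.652  -2.3766  1.0363] [-0.316   0.2839  0.0315]
r 0.10711426799675357 theta 1.2952480100283783
1.3 tool x 0.00 z -0.00
1.2 tool x 0.34 z -1.01
1.1 tool x 0.78 z -1.99
1.0 tool x 1.32 z -2.92
0.9 tool x 1.95 z -3.78
0.8 tool x 2.66 z -4.58
0.7 tool x 3.45 z -5.31
0.6 tool x 4.30 z -5.95
0.5 tool x 5.22 z -6.51
0.4 tool x 6.18 z -6.97
0.3 tool x 7.19 z -7.33
0.2 tool x 8.23 z -7.59
0.1 tool x 9.29 z -7.75
-0.0 tool x 10.36 z -7.80
```

Gripped (gap about 21 mm). I follow the arc, first to about 0.6 rad.

>>> drive_tool(increments=[[255, 0.15, 0, -0.5, 0, 0, 0], [255, 0.34, 0, -1.0, 0, 0, 0], [255, 0.78, 0, -2.0, 0, 0, 0], [255, 1.3, 0, -2.9, 0, 0, 0], [255, 1.95, 0, -3.8, 0, 0, 0], [255, 2.65, 0, -4.6, 0, 0, 0], [255, 3.45, 0, -5.3, 0, 0, 0], [255, 4.3, 0, -5.95, 0, 0, 0], [255, 4.3, 0, -5.95, 0, 0, 0]])

```text
t: 16.2
tcp_pos: [0.4899, -0.3062, 0.1482]
tool_rot: [0.655, 0.756, 0.001, -0.001]
force: [0.1, 0.2, -4.8]
finger_gap: 0.245
```

Run:
```python
from h import *
s=manip.sense(); p=tofix(s["tcp_pos"]); print(s["t"],p,s["finger_gap"],s["force"],s["ft_torque"])
t=manip.snapshot("scene")[:,:,::-1]; cv2.imwrite("pics/s7.png",cv2.resize(t[200:400,90:290],(600,600)))
g=p+[0,0,.0187]; dy,dz=-(g[1]+.096),g[2]-.078; r=np.hypot(dy,dz); th0=np.arctan2(dy,dz); print("r",r,"theta",th0)
r=.1071
for th in (.5,.4,.3,.2,.15,.1,.05,0,-.03): print(round(th,2),"tool x %.2f z %.2f"%(100*(dy-r*np.sin(th)),-100*(r*np.cos(th)-dz)))
```

```text
16.2 [-0.0695 -0.1527  0.1482] 0.2449419247973292 [ 0.1026  0.2145 -4.7655] [-0.0498 -0.0013  0.0456]
r 0.10541335486373643 theta 0.5681877688852341
0.5 tool x 0.54 z -0.51
0.4 tool x 1.50 z -0.98
0.3 tool x 2.51 z -1.35
0.2 tool x 3.54 z -1.61
0.15 tool x 4.07 z -1.70
0.1 tool x 4.60 z -1.77
0.05 tool x 5.14 z -1.81
0 tool x 5.67 z -1.82
-0.03 tool x 5.99 z -1.82
```

View pics/s7.png

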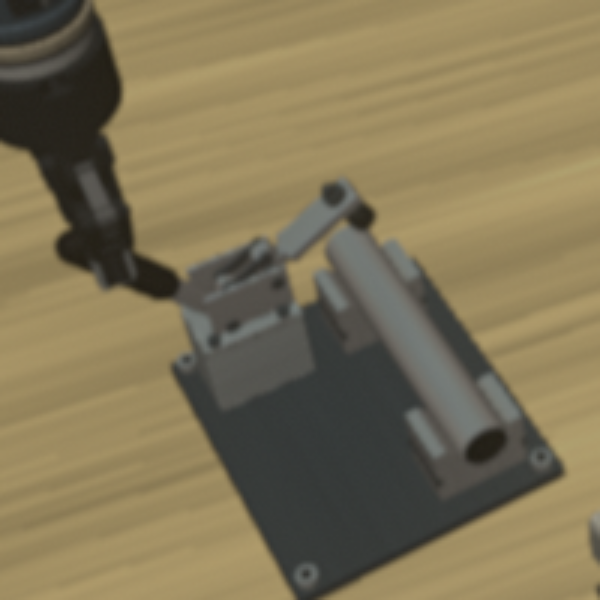

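The handle is following and the bar is swinging down over the seated pipe. I continue to upright.

>>> drive_tool(increments=[[255, 0.5, 0, -0.5, 0, 0, 0], [255, 1.5, 0, -1.0, 0, 0, 0], [255, 2.5, 0, -1.35, 0, 0, 0], [255, 3.2, 0, -1.55, 0, 0, 0], [255, 3.8, 0, -1.65, 0, 0, 0], [255, 4.3, 0, -1.75, 0, 0, 0], [255, 4.8, 0, -1.8, 0, 0, 0], [255, 5.2, 0, -1.8, 0, 0, 0], [255, 5.5, 0, -1.8, 0, 0, 0], [255, 5.8, 0, -1.8, 0, 0, 0], [255, 6, 0, -1.8, 0, 0, 0], [255, 6, 0, -1.8, 0, 0, 0]])

```text
t: 17.45
tcp_pos: [0.4818, -0.2501, 0.1666]
tool_rot: [0.655, 0.756, -0.001, 0.001]
force: [-2.6, -3.1, 1.7]
finger_gap: 0.239
```

Run:
```python
from h import *
s=manip.sense(); p=tofix(s["tcp_pos"]); print(s["t"],p,s["finger_gap"],s["force"],s["ft_torque"])
g=p+[0,0,.0187]; dy,dz=-(g[1]+.096),g[2]-.078; print("r",np.hypot(dy,dz),"theta",np.arctan2(dy,dz), FR.T@s["force"])
```

```text
17.45 [-0.0695 -0.0961  0.1666] 0.23906260088394488 [-2.6404 -3.1129  1.6642] [-0.7091  0.5727  0.0535]
r 0.10730654753543378 theta 0.001132628151342842 [-3.0569 -2.705   1.6642]
```

The measured angle is about 0 and there is some resistance. I push a little more to be sure of the stop.

>>> drive_tool(increments=[[255, 0.2, 0, 0, 0, 0, 0], [255, 0.4, 0, 0, 0, 0, 0], [255, 0.5, 0, 0, 0, 0, 0], [255, 0.5, 0, 0, 0, 0, 0]])

```text
t: 17.85
tcp_pos: [0.4811, -0.2449, 0.1665]
tool_rot: [0.655, 0.756, -0.001, 0.001]
force: [-4.5, -3.9, 4.1]
finger_gap: 0.226
```

The fingers slid over the round grip (gap shrank to 19 mm), so the handle is on its stop. I open and rise clear.

>>> drive_tool(increments=[[120, 0, 0, 0, 0, 0, 0], [60, 0, 0, 0, 0, 0, 0], [60, 0, 0, 0, 0, 0, 0], [60, 0, 0, 0, 0, 0, 0], [60, 0, 0, 0, 0, 0, 0], [60, -0.2, 0, -1, 0, 0, 0], [60, -0.4, 0, -3, 0, 0, 0], [60, -0.5, 0, -6, 0, 0, 0], [60, -0.5, 0, -9, 0, 0, 0], [60, -2, 0, -11, 0, 0, 0], [60, -5, 0, -12, 0, 0, 0], [60, -9, 0, -12, 0, 0, 0], [60, -12, 0, -12, 0, 0, 0], [60, -14, 0, -12, 0, 0, 0], [60, -14, 0, -12, 0, 0, 0]])

```text
t: 19.35
tcp_pos: [0.5011, -0.3858, 0.2857]
tool_rot: [0.656, 0.755, -0.0, 0.001]
force: [1.1, 0.3, -1.0]
finger_gap: 0.764
```

Run:
```python
from h import *
s=manip.sense(); c=manip.camera_model("wrist"); im=manip.snapshot("wrist")[:,:,::-1]; t=manip.snapshot("scene")[:,:,::-1]; tp=manip.snapshot("top")[:,:,::-1]
print(s["t"],s["tcp_pos"],s["force"],s["finger_gap"])
cv2.imwrite("pics/w8.png",im); cv2.imwrite("pics/s8f.png",t)
cv2.imwrite("pics/s8.png",np.hstack([cv2.resize(t[210:410,90:350],(520,400)),cv2.resize(im,(280,400))]))
for n,P in [("pivot",[-.07,-.096,.078]),("end upright tip",[-.07,-.096,.209]),("tip at .08",[-.07,-.096-.131*np.sin(.08),.078+.131*np.cos(.08)]),("foot",[-.07,0,.074])]: print(n,proj("scene",tow(P)))
b=cv2.imread("pics/top0.png").astype(int); d=(abs(tp.astype(int)-b).max(2)>40)
for n,(x,y,w,h) in {"tape":(300,180,38,38),"box":(335,142,58,52),"offcut":(160,280,50,52)}.items(): print(n,"changed px",d[y:y+h,x:x+w].sum())
```

```text
19.35 [ 0.5011 -0.3858  0.2857] [ 1.0895  0.3171 -0.983 ] 0.7637864093194667
pivot [164.5321 301.7676]
end upright tip [150.1443 251.3828]
tip at .08 [144.4393 253.8033]
foot [211.2376 283.3354]
tape changed px 0
box changed px 0
offcut changed px 0
```

View pics/s8.png

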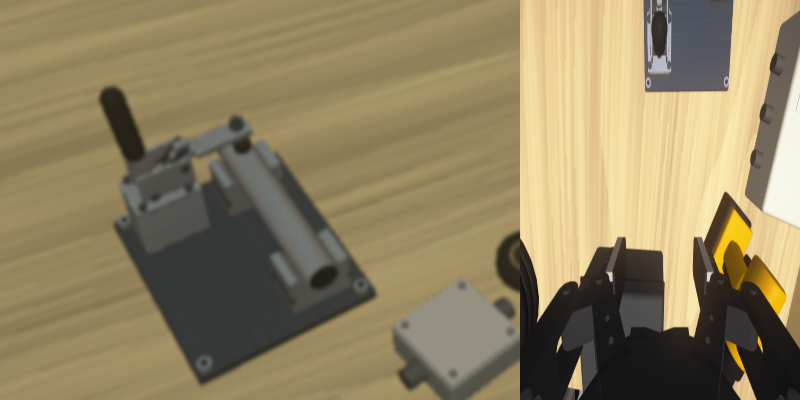

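The handle is up and the foot is on the pipe. The tip, though, sits near (145.5,253.5) against (150.1,251.4) predicted for upright, so I measure the lean properly.

Run:
```python
from h import *
from scipy.optimize import minimize_scalar
im=cv2.imread("pics/s8f.png"); x,y,w,h=125,240,45,55
m=(im[y:y+h,x:x+w].max(2)<62).astype(np.uint8); n,l,st,ce=cv2.connectedComponentsWithStats(m); i=1+np.argmax(st[1:,4]); ys,xs=np.nonzero(l==i)
pts=np.c_[xs+x,ys+y].astype(np.float32); vx,vy,cx,cy=cv2.fitLine(pts,cv2.DIST_L2,0,.01,.01).ravel(); print("mask",st[i],"slope dx/dy",vx/vy,"centre",cx,cy,"top",pts[pts[:,1].argmin()],"minrect",cv2.minAreaRect(pts))
for th in (-.02,0,.03,.06,.08,.1,.15,.2):
    P=[proj("scene",tow([-.07,-.096-r*np.sin(th),.078+r*np.cos(th)])) for r in (.055,.09,.131)]
    print(th,"slope",(P[2][0]-P[0][0])/(P[2][1]-P[0][1]),"mid",P[1],"tip",P[2])
```

```text
mask [ 16  14  21  37 397] slope dx/dy 0.41682947 centre 150.95467 272.05792 top [145. 254.] minrect ((150.99407958984375, 272.0857849121094), (38.461544036865234, 10.846155166625977), 67.38013458251953)
-0.02 slope 0.2542735504922012 mid [155.8679 267.6932] tip [151.5812 250.8346]
0 slope 0.28555892549588097 mid [154.9097 268.0708] tip [150.1443 251.3828]
0.03 slope 0.33393657572013824 mid [153.4779 268.6648] tip [147.9958 252.2482]
0.06 slope 0.38422328248205995 mid [152.054  269.2915] tip [145.8577 253.1645]
0.08 slope 0.41891174258728564 mid [151.11   269.7271] tip [144.4393 253.8033]
0.1 slope 0.45461107933334066 mid [150.1706 270.1768] tip [143.0274 254.464 ]
0.15 slope 0.5487881768076939 mid [147.8456 271.3614] tip [139.5307 256.2101]
0.2 slope 0.6511261953520001 mid [145.5596 272.6295] tip [136.0905 258.087 ]
```

Both the slope and the tip give a handle angle of about 0.08, which is short of dead centre (0.05), so the clamp is not locked. The fingers had slipped on the grip. I will push it over from behind with closed fingers.

>>> drive_tool(increments=[[255, 0, 0, 2, 0, 0, 0], [255, 0, 0, 5, 0, 0, 0], [255, 0, 0, 8, 0, 0, 0], [255, 0, 0, 11, 0, 0, 0], [255, 1, 0, 12, 0, 0, 0], [255, 3, 0, 12, 0, 0, 0], [255, 5, 0, 12, 0, 0, 0], [255, 7, 0, 12, 0, 0, 0], [255, 8.5, 0, 12, 0, 0, 0], [255, 9.3, 0, 12, 0, 0, 0], [255, 9.5, 0, 12, 0, 0, 0], [255, 9.5, 0, 12, 0, 0, 0]], force=60)

```text
t: 20.7
tcp_pos: [0.4879, -0.2889, 0.1656]
tool_rot: [0.655, 0.756, -0.0, 0.001]
force: [0.4, -0.5, 0.8]
finger_gap: 0.0
```

Run:
```python
from h import *
s=manip.sense(); print(s["t"],tofix(s["tcp_pos"]),FR.T@s["force"],s["finger_gap"])
```

```text
20.7 [-0.069  -0.1353  0.1656] [ 0.3269 -0.5104  0.7843] 0.00029976048479236976
```

>>> drive_tool(increments=[[255, 0.3, 0, 0, 0, 0, 0], [255, 0.6, 0, 0, 0, 0, 0], [255, 0.9, 0, 0, 0, 0, 0], [255, 1.1, 0, 0, 0, 0, 0], [255, 1.3, 0, 0, 0, 0, 0], [255, 1.5, 0, 0, 0, 0, 0], [255, 1.7, 0, 0, 0, 0, 0], [255, 1.7, 0, 0, 0, 0, 0]])

```text
t: 21.5
tcp_pos: [0.4853, -0.2725, 0.1654]
tool_rot: [0.655, 0.756, -0.0, 0.001]
force: [-0.0, -2.0, -0.6]
finger_gap: -0.0
```

```bash
cat > lean.py <<'E'
from h import *
s=manip.sense(); print(s["t"],tofix(s["tcp_pos"]),FR.T@s["force"])
im=manip.snapshot("scene")[:,:,::-1]; cv2.imwrite("pics/lean%.1f.png"%s["t"],im); x,y,w,h=125,240,45,55
m=(im[y:y+h,x:x+w].max(2)<62).astype(np.uint8); n,l,st,ce=cv2.connectedComponentsWithStats(m); i=1+np.argmax(st[1:,4]); ys,xs=np.nonzero(l==i)
pts=np.c_[xs+x,ys+y].astype(np.float32); vx,vy,cx,cy=cv2.fitLine(pts,cv2.DIST_L2,0,.01,.01).ravel(); print("mask",st[i],"slope dx/dy",vx/vy,"top",pts[pts[:,1].argmin()])
E
python3 lean.py
```

```text
21.5 [-0.0692 -0.1188  0.1654] [-0.2994 -1.9707 -0.56  ]
mask [  0   0  39  50 775] slope dx/dy 0.8524128 top [125. 240.]
```

>>> drive_tool(increments=[[255, 0.2, 0, 0, 0, 0, 0], [255, 0.35, 0, 0, 0, 0, 0], [255, 0.5, 0, 0, 0, 0, 0], [255, 0.5, 0, 0, 0, 0, 0]])

```text
t: 21.95
tcp_pos: [0.4855, -0.2725, 0.1656]
tool_rot: [0.655, 0.756, -0.003, 0.004]
force: [-1.7, -14.2, -5.8]
finger_gap: -0.001
```

It now stops hard: 14 N with no motion, and the TCP at y = −119 mm where −118 was predicted for upright. I back off and check the lean again.

>>> drive_tool(increments=[[255, -0.5, 0, 0, 0, 0, 0], [255, -1.5, 0, 0, 0, 0, 0], [255, -4, 0, 0, 0, 0, 0], [255, -8, 0, -2, 0, 0, 0], [255, -12, 0, -5, 0, 0, 0], [255, -15, 0, -9, 0, 0, 0], [255, -15, 0, -12, 0, 0, 0], [255, -15, 0, -12, 0, 0, 0]])

```text
t: 22.75
tcp_pos: [0.5075, -0.4182, 0.2906]
tool_rot: [0.656, 0.755, -0.0, 0.005]
force: [0.2, 1.2, 0.2]
finger_gap: -0.004
```

```bash
python3 lean.py
python3 - <<'E'
from h import *
t=manip.snapshot("scene")[:,:,::-1]; tp=manip.snapshot("top")[:,:,::-1]; cv2.imwrite("pics/s9.png",cv2.resize(t[235:385,90:290],(800,600),interpolation=cv2.INTER_CUBIC))
b=cv2.imread("pics/top0.png").astype(int); d=(abs(tp.astype(int)-b).max(2)>40)
for n,(x,y,w,h) in {"tape":(300,180,38,38),"box":(335,142,58,52),"offcut":(160,280,50,52)}.items(): print(n,"changed px",d[y:y+h,x:x+w].sum())
for k in (1,-1): print("pipe end axis pred",proj("scene",tow([.1*k-.001,0,.057])))
E
```

```text
22.75 [-0.068  -0.2662  0.2906] [0.35   1.1296 0.2406]
mask [ 21  12  18  38 395] slope dx/dy 0.2924203 top [149. 252.]
tape changed px 0
box changed px 0
offcut changed px 0
pipe end axis pred [251.8747 346.9606]
pipe end axis pred [205.9261 279.7861]
```

View pics/s9.png

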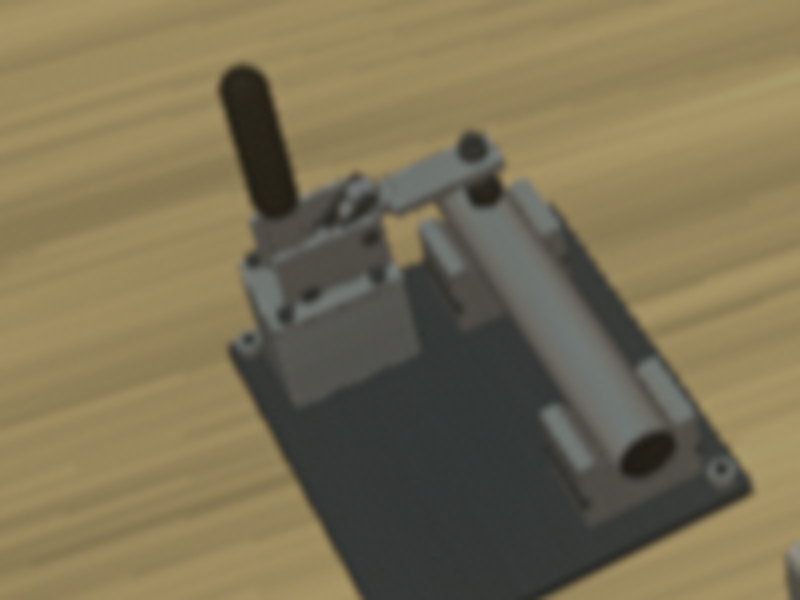

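The handle slope is 0.292, which gives about 0.004 rad, so the clamp is locked. The foot is on the pipe, whose end is at (252,348.7) against (251.9,347) predicted. The arm is clear, so I hand in.

```bash
python3 -c "
from station import manip; print(manip.sense()['force']); print(manip.sign_off())"
```

```text
[0.63302742 0.86618407 0.14521859]
the job is handed in; nothing more can be done
None
```

The pipe is seated in both V-blocks, the toggle clamp is locked over it, and I handed the job in at about 23 s of the 62 s allowed.

I drew the pipe out by its end, regripped it near the middle, lowered it into the blocks and let it go with the clamp still open. I then swung the handle over.

**What failed on the way:** my first attempt, gripping the handle, looked locked by the arm's own position but was not. The scene picture showed it still leaning about 0.08 rad, because the fingers had slipped on the grip. I pushed it home with closed fingers until it stopped at 14 N.

**Last checks:**
- **Handle:** it measures about 0.004 rad from upright, and the rubber foot is on the pipe. I could not measure the foot's pressing force.
- **Pipe:** measured after release and before clamping, it lay on the groove line. Its ends were at +100 and −105 to −107 mm, so its middle was 2 to 4 mm off centre. After clamping, only its far end was checked, and it was within 2 pixels of where it should be.
- **Bystanders:** the tape, junction box and offcut show no change in the top view.
- **Arm:** it is clear of everything.

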